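# Move the bottle row to the new rack in the same order

### The arm

A 6-joint arm with a two-finger parallel gripper is mounted at the origin on the work surface. World frame = base frame: x ahead of the robot, y to its left, z up, the work surface at z = 0. Lengths are in mm, angles in rad, forces in N, time in s.
With the tool pointing down it reaches from about 275 to 1000 mm from the base axis. Payload 8.4 kg.
Tool frame: the origin (TCP) lies at the very end of the fingers, on their centre line; the grasp point (between the pads) lies 19 mm behind it; z points along the fingers, y is the direction in which the jaws open and shut (so a half turn about z gives the same grasp; the last joint's range is limited). The gripper opens to 85 mm and grips with 20 to 120 N. Pads are 22 mm wide; open, the fingers measure 114 mm over their backs; the gripper's body (76 mm by 85 mm) begins 54 mm behind the grasp point. The pads swing forward as they close: fully open they stand 13 mm farther back than shut.
Start: joints at [1.106, 0.353, 1.633, -0, 1.155, -0.002], TCP at [279.034, 559.257, 231.281] pointing down, gripper open.
Joint ranges: [-2.63, 2.63], [-0.92, 2.1], [0.06, 2.66], [-1.3, 4.44], [0, 2.69], [-3.02, 3.02]. Speed limits (rad/s): [2.22, 2.22, 2.79, 3.14, 3.14, 3.14].

### API

Orientations are given as [roll, pitch, yaw] about the fixed x, y, z axes, in that order (R = Rz(yaw) Ry(pitch) Rx(roll)).
In Python, from rig import sense, grab_frame, get_calibration, sign_off, boxes_of, trace gives the robot as it stands.
- The arm moves only by the tool servo_tool, never from a script. Its argument "rows" is a list of rows, each a list of 3 entries, a list of its own where there are three numbers: the finger opening in mm, from 0 to 85.4, then the shift along the tool's x, y, z in mm, then the turn, a rotation vector about the tool's x, y, z in degrees. A call has 1 to 8 rows; each row shifts and turns the commanded pose from where the row before left it, along the tool's axes as they then stand; what a row does not reach is not made up. A row lasts 1/8 s, in which the tool goes at most 62.5 mm and 10.7 degrees, less where a joint would pass 70% of its speed; a pose out of reach is approached as far as the arm can. A call is refused whole if a number of a shift passes 62.5 or a number of a turn 10.7, either way. A call with a gripper value outside its range is refused whole. The fingers move at their own pace and stop on an object; "force" is the grip in N (left out, the last holds). Time passes only in rows, so rows that do not move let the fingers close. It gives the time, the measured TCP pose, the force and the opening at its end, in the units of the state.
- sense(): the state, without advancing time (a new reading comes with each control period).
- grab_frame(name): name is "scene" or "top"; returns the picture (400x640x3 uint8, blue, green, red); there is no depth.
- get_calibration(name): a dict with "intrinsics" (3x3 intrinsics, pixels), "k1" (the pictures are not rectified: a ray, as slopes to the right and down, at radius r is drawn at 1 + k1 r^2 times it, then the intrinsics apply), "world_to_cam" (4x4, takes a point from world to camera coordinates). Camera axes: x right, y down, z forward; pixel columns grow to the right and rows downward; lengths in mm; the calibration is good to about 2 mm. A picture is of the moment at which its call begins. get_calibration takes no time and is no camera call.
- sign_off(): hands the job in, once; it reports no verdict.
Trained networks look in the newest picture that a camera, given by its name, has taken for a name from the list of things; names that differ only in an ending like _2 or _b are one class to them, and where a whole thing is asked for, a point or a joint stands for the part that bears it (a point fixed in the world has none). Each returns a list of dicts, best first, with "conf" (0 to 1); they miss things now and then, are a little off and sometimes report something else, mostly with a low value. They report only what shows in the picture. A call takes as long as a camera call.
- boxes_of(camera, thing): "centre" ([x, y, z] in mm, in the coordinates of the camera as it stood for that picture, good to about 4 mm: the middle of the surface that is visible of it).
- trace(camera, thing): "mask" (400x640 bool, what is visible of it).
The state is a dict: "clock": time; "qpos": joint angles; "qvel": joint speeds; "joint_efforts": joint torques, N m; "eef_pos": TCP position; "tcp_rot": TCP orientation; "contact_force": force on the tool from outside, world axes, zero at the start; "wrist_torque": the same for the moment, N m; "opening": opening from 0.0 (shut) to 1.0 (fully open).
Only numpy, scipy, OpenCV 4.12 (cv2) and the standard library are available. Lean on these libraries where they do the work, as an engineer would, in place of code of your own. Each camera call takes 0.05 s, during which the arm holds its last target. There are 200 camera calls.

### The job

The old grey bottle rack on this assembly bench is being retired: move its four bottles (red, yellow, green, blue) into the new blue rack, one to a bay, so that seen from the robot they stand in the same order from left to right as they stood in the old rack. The black-capped bottle already in the new rack stays where it is; the others fill the four free bays around it. Keep the bottles upright and set each one down on its bay's floor rather than dropping it.

Things in the scene. Friction and masses are not known exactly. Their poses are not given: they have to be found in the camera images.
- bottle_red: Upright squeeze bottle, white with red cap and label band: round, 36 mm diameter up to 80 mm height, then a 29 mm wide cap tapering to a tip, 106 mm high in all; about 90 g, rigid. Origin at the centre of its underside, z up; its turn about z means nothing. Starts standing in a bay of the old grey rack, within 8 mm of the bay's middle.
- bottle_yellow: Upright squeeze bottle, white with yellow cap and label band: round, 36 mm diameter up to 80 mm height, then a 29 mm wide cap tapering to a tip, 106 mm high in all; about 90 g, rigid. Origin at the centre of its underside, z up; its turn about z means nothing. Starts standing in a bay of the old grey rack, within 8 mm of the bay's middle.
- bottle_green: Upright squeeze bottle, white with green cap and label band: round, 36 mm diameter up to 80 mm height, then a 29 mm wide cap tapering to a tip, 106 mm high in all; about 90 g, rigid. Origin at the centre of its underside, z up; its turn about z means nothing. Starts standing in a bay of the old grey rack, within 8 mm of the bay's middle.
- bottle_blue: Upright squeeze bottle, white with blue cap and label band: round, 36 mm diameter up to 80 mm height, then a 29 mm wide cap tapering to a tip, 106 mm high in all; about 90 g, rigid. Origin at the centre of its underside, z up; its turn about z means nothing. Starts standing in a bay of the old grey rack, within 8 mm of the bay's middle.
- bottle_black: Bottle of the same shape and size, white with a black cap and label band, standing in any one of the five bays of the new blue rack. Origin at the centre of its underside, z up. It is to stay where it is.
- tag_red: Red card, 44 x 22 mm, on the sloping strip at the front of the old grey rack, before the bay where the red bottle stands at the start; fixed there. Origin at its centre, 19 mm above the table; axes as the old rack's (x level to its back, y along the row to the left).
- tag_yellow: Yellow card, 44 x 22 mm, on the sloping strip at the front of the old grey rack, before the bay where the yellow bottle stands at the start; fixed there. Origin at its centre, 19 mm above the table; axes as the old rack's (x level to its back, y along the row to the left).
- tag_green: Green card, 44 x 22 mm, on the sloping strip at the front of the old grey rack, before the bay where the green bottle stands at the start; fixed there. Origin at its centre, 19 mm above the table; axes as the old rack's (x level to its back, y along the row to the left).
- old_rack: Old grey steel rack, fixed, 251 x 66 mm: a row of 4 open-topped bays with the four coloured bottles in any order, a card of the bottle's colour before each. Origin on the table under the row's middle; x to its back, y along the row to the robot's left (within 0.25 rad of world). Bay middles: x = 0, y = 0.093, 0.031, -0.031, -0.093 m. Floor 6 mm, walls 30 mm above the table, as the new rack.
- new_rack: New blue steel rack, fixed, 313 x 66 mm: a row of 5 open-topped bays, left or right of the old rack. Origin on the table under the row's middle; x to its back, y along the row to the robot's left (within 0.25 rad of world). Bay middles: x = 0, y = 0.124, 0.062, 0, -0.062, -0.124 m. Floor 6 mm, walls (3 mm thick) 30 mm above the table; each bay 60 (x) by 59 (y) mm inside.

How it is judged (in metres and radians):
At the end, for the whole second after the job is handed in: The four bottles stand upright (0.1 rad) on the floors of the four free bays, within 14 mm of the bay middle along the row and 15 mm across, ordered left to right like the colour cards on the old rack, released and at rest; the black bottle upright within 10 mm of its start (angle between each of bottle_red, bottle_yellow, bottle_green, bottle_blue, bottle_black's own z axis and vertical below 0.1 rad and linear speed of each of bottle_red, bottle_yellow, bottle_green, bottle_blue, bottle_black below 0.02 m/s and angular speed of each of bottle_red, bottle_yellow, bottle_green, bottle_blue, bottle_black below 0.3 rad/s and contact force between each of bottle_red, bottle_yellow, bottle_green, bottle_blue, bottle_black and the fingers below 0.05 N and x of bottle_red in the frame of new_rack between -0.015 and 0.015 m and z of bottle_red in the frame of new_rack between 0.002 and 0.01 m and x of bottle_yellow in the frame of new_rack between -0.015 and 0.015 m and z of bottle_yellow in the frame of new_rack between 0.002 and 0.01 m and x of bottle_green in the frame of new_rack between -0.015 and 0.015 m and z of bottle_green in the frame of new_rack between 0.002 and 0.01 m and x of bottle_blue in the frame of new_rack between -0.015 and 0.015 m and z of bottle_blue in the frame of new_rack between 0.002 and 0.01 m and ((y of tag_red in the frame of old_rack between 0.062 and 0.124 m and y of bottle_black in the frame of new_rack below 0.093 m and y of bottle_red in the frame of new_rack between 0.11 and 0.138 m) or (y of tag_red in the frame of old_rack between 0.062 and 0.124 m and y of bottle_black in the frame of new_rack above 0.093 m and y of bottle_red in the frame of new_rack between 0.048 and 0.076 m) or (y of tag_red in the frame of old_rack between 0 and 0.062 m and y of bottle_black in the frame of new_rack below 0.031 m and y of bottle_red in the frame of new_rack between 0.048 and 0.076 m) or (y of tag_red in the frame of old_rack between 0 and 0.062 m and y of bottle_black in the frame of new_rack above 0.031 m and y of bottle_red in the frame of new_rack between -0.014 and 0.014 m) or (y of tag_red in the frame of old_rack between -0.062 and 0 m and y of bottle_black in the frame of new_rack below -0.031 m and y of bottle_red in the frame of new_rack between -0.014 and 0.014 m) or (y of tag_red in the frame of old_rack between -0.062 and 0 m and y of bottle_black in the frame of new_rack above -0.031 m and y of bottle_red in the frame of new_rack between -0.076 and -0.048 m) or (y of tag_red in the frame of old_rack between -0.124 and -0.062 m and y of bottle_black in the frame of new_rack below -0.093 m and y of bottle_red in the frame of new_rack between -0.076 and -0.048 m) or (y of tag_red in the frame of old_rack between -0.124 and -0.062 m and y of bottle_black in the frame of new_rack above -0.093 m and y of bottle_red in the frame of new_rack between -0.138 and -0.11 m)) and ((y of tag_yellow in the frame of old_rack between 0.062 and 0.124 m and y of bottle_black in the frame of new_rack below 0.093 m and y of bottle_yellow in the frame of new_rack between 0.11 and 0.138 m) or (y of tag_yellow in the frame of old_rack between 0.062 and 0.124 m and y of bottle_black in the frame of new_rack above 0.093 m and y of bottle_yellow in the frame of new_rack between 0.048 and 0.076 m) or (y of tag_yellow in the frame of old_rack between 0 and 0.062 m and y of bottle_black in the frame of new_rack below 0.031 m and y of bottle_yellow in the frame of new_rack between 0.048 and 0.076 m) or (y of tag_yellow in the frame of old_rack between 0 and 0.062 m and y of bottle_black in the frame of new_rack above 0.031 m and y of bottle_yellow in the frame of new_rack between -0.014 and 0.014 m) or (y of tag_yellow in the frame of old_rack between -0.062 and 0 m and y of bottle_black in the frame of new_rack below -0.031 m and y of bottle_yellow in the frame of new_rack between -0.014 and 0.014 m) or (y of tag_yellow in the frame of old_rack between -0.062 and 0 m and y of bottle_black in the frame of new_rack above -0.031 m and y of bottle_yellow in the frame of new_rack between -0.076 and -0.048 m) or (y of tag_yellow in the frame of old_rack between -0.124 and -0.062 m and y of bottle_black in the frame of new_rack below -0.093 m and y of bottle_yellow in the frame of new_rack between -0.076 and -0.048 m) or (y of tag_yellow in the frame of old_rack between -0.124 and -0.062 m and y of bottle_black in the frame of new_rack above -0.093 m and y of bottle_yellow in the frame of new_rack between -0.138 and -0.11 m)) and ((y of tag_green in the frame of old_rack between 0.062 and 0.124 m and y of bottle_black in the frame of new_rack below 0.093 m and y of bottle_green in the frame of new_rack between 0.11 and 0.138 m) or (y of tag_green in the frame of old_rack between 0.062 and 0.124 m and y of bottle_black in the frame of new_rack above 0.093 m and y of bottle_green in the frame of new_rack between 0.048 and 0.076 m) or (y of tag_green in the frame of old_rack between 0 and 0.062 m and y of bottle_black in the frame of new_rack below 0.031 m and y of bottle_green in the frame of new_rack between 0.048 and 0.076 m) or (y of tag_green in the frame of old_rack between 0 and 0.062 m and y of bottle_black in the frame of new_rack above 0.031 m and y of bottle_green in the frame of new_rack between -0.014 and 0.014 m) or (y of tag_green in the frame of old_rack between -0.062 and 0 m and y of bottle_black in the frame of new_rack below -0.031 m and y of bottle_green in the frame of new_rack between -0.014 and 0.014 m) or (y of tag_green in the frame of old_rack between -0.062 and 0 m and y of bottle_black in the frame of new_rack above -0.031 m and y of bottle_green in the frame of new_rack between -0.076 and -0.048 m) or (y of tag_green in the frame of old_rack between -0.124 and -0.062 m and y of bottle_black in the frame of new_rack below -0.093 m and y of bottle_green in the frame of new_rack between -0.076 and -0.048 m) or (y of tag_green in the frame of old_rack between -0.124 and -0.062 m and y of bottle_black in the frame of new_rack above -0.093 m and y of bottle_green in the frame of new_rack between -0.138 and -0.11 m)) and y of bottle_blue in the frame of new_rack between -0.138 and 0.138 m and distance of bottle_black from where it was at the start of the episode below 0.01 m); the robot touches nothing.
It fails at once if a coloured bottle is dropped or thrown (faster than 0.75 m/s while not held) ((linear speed of bottle_red above 0.75 m/s and contact force between bottle_red and the fingers below 0.05 N) or (linear speed of bottle_yellow above 0.75 m/s and contact force between bottle_yellow and the fingers below 0.05 N) or (linear speed of bottle_green above 0.75 m/s and contact force between bottle_green and the fingers below 0.05 N) or (linear speed of bottle_blue above 0.75 m/s and contact force between bottle_blue and the fingers below 0.05 N)).
It fails at once if a bottle is tipped by more than 35 degrees (angle between any of bottle_red, bottle_yellow, bottle_green, bottle_blue, bottle_black's own z axis and vertical above 0.61 rad).
It fails at once if the black bottle is moved by more than 10 mm (distance of bottle_black from where it was at the start of the episode above 0.01 m).
It also fails if it takes over 112 s, if anything falls off the work surface, if the arm or the gripper's body presses on something with over 40 N, if the wrist force passes 120 N, or if a joint passes its speed limit or range.

## Working session

There is one attempt and no reset: what is moved stays moved. The work goes in short steps, Python scripts to look and compute and a tool call to move; the robot and the scene stay as the last step left them, time stands still between calls to the robot, and variables do not carry over. Pictures are saved under pics/ and viewed, about 12 in all and at most 16, crops included, and the job is handed in when it is done.

Besides the shell and the picture viewer there is one more tool, called after ">>>" by a JSON object that holds its "api" and its "payload". servo_tool: Moves the arm, as the interface text tells. Its arguments: {"type":"object","properties":{"rows":{"type":"array","items":{"type":"array"}},"force":{"type":"number"}},"required":["rows"]}

```bash
ls; mkdir -p pics; python3 - <<'E'
from rig import *
import cv2,numpy as np
print(sense())
for c in("scene","top"):
    cv2.imwrite(f"pics/{c}0.png",grab_frame(c)); k=get_calibration(c)
    print(c,k)
E
```

```text
pics
{'clock': 0.0, 'qpos': array([ 1.10560005e+00,  3.53642958e-01,  1.63414271e+00,  3.10139193e-05,
        1.15522026e+00, -2.41388381e-03]), 'qvel': array([-6.84884579e-04,  2.99433775e-04, -1.37889088e-05, -1.27598269e-03,
       -5.80372661e-04, -2.97799440e-04]), 'joint_efforts': array([-3.76557262e-03, -6.05278659e+01, -3.42047095e+01, -5.68002622e-05,
        9.59426514e-03,  8.03983312e-05]), 'eef_pos': array([278.80491509, 558.82303653, 230.56126222]), 'tcp_rot': array([-3.14017944e+00, -3.17678233e-05,  2.67879770e+00]), 'contact_force': array([-0.03055134, -0.12488282,  0.49881081]), 'wrist_torque': array([ 0.02593686,  0.04586264, -0.03660079]), 'opening': 0.998662551161472}
scene {'intrinsics': array([[454.19894091,   0.        , 317.22073398],
       [  0.        , 454.19894091, 201.34409139],
       [  0.        ,   0.        ,   1.        ]]), 'k1': -0.09606266575145636, 'world_to_cam': array([[-7.70153994e-01,  6.37807975e-01, -7.98830310e-03,
         3.97537284e+02],
       [ 5.04186025e-01,  6.01038538e-01, -6.20120252e-01,
        -2.17400145e+02],
       [-3.90716364e-01, -4.81615680e-01, -7.84466099e-01,
         1.11132133e+03],
       [ 0.00000000e+00,  0.00000000e+00,  0.00000000e+00,
         1.00000000e+00]])}
top {'intrinsics': array([[390.06910716,   0.        , 318.20485617],
       [  0.        , 390.06910716, 201.21758088],
       [  0.        ,   0.        ,   1.        ]]), 'k1': -0.03560935960164417, 'world_to_cam': array([[-2.86950952e-02, -9.99400954e-01,  1.93474667e-02,
         9.28889504e-01],
       [-9.94442902e-01,  2.65806983e-02, -1.01866490e-01,
         4.94052230e+02],
       [ 1.01291198e-01, -2.21630196e-02, -9.94609920e-01,
         7.58154639e+02],
       [ 0.00000000e+00,  0.00000000e+00,  0.00000000e+00,
         1.00000000e+00]])}
```

View pics/top0.png

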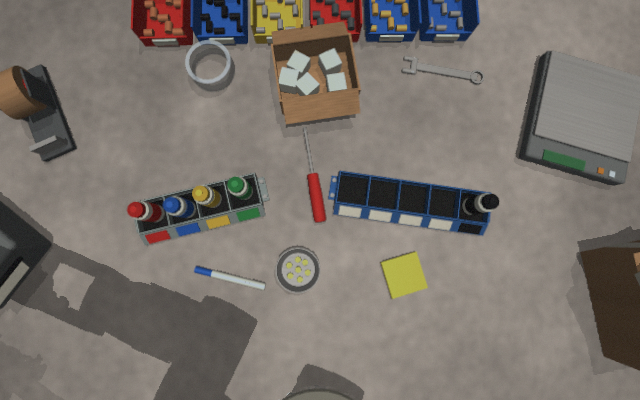

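View pics/scene0.png

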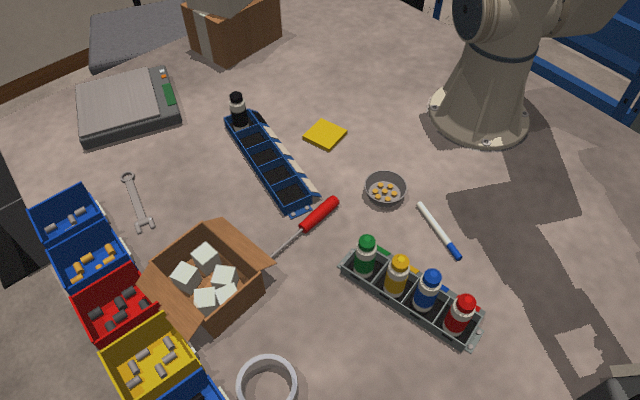

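```bash
cat > h.py <<'E'
from rig import *
import cv2,numpy as np
np.set_printoptions(precision=1,suppress=True)
def cal(c):
    k=get_calibration(c); return k["intrinsics"],k["k1"],k["world_to_cam"]
def w(c,p): T=cal(c)[2]; return T[:3,:3].T@(np.array(p)-T[:3,3])
def px(c,p):
    K,k1,T=cal(c); q=T[:3,:3]@np.array(p,float)+T[:3,3]; s=q[:2]/q[2]; s=s*(1+k1*s@s)
    return K[:2,:2]@s+K[:2,2]
def at(c,uv,z):
    K,k1,T=cal(c); d=(np.array(uv,float)-K[:2,2])/K[0,0]; s=d.copy()
    for _ in range(20): s=d/(1+k1*s@s)
    r=T[:3,:3].T@np.append(s,1); o=-T[:3,:3].T@T[:3,3]
    return o+r*(z-o[2])/r[2]
E
python3 - <<'E'
from h import *
for c in("top","scene"):
    grab_frame(c)
    for t in["bottle_red","bottle_yellow","bottle_green","bottle_blue","bottle_black","old_rack","new_rack","tag_red","tag_yellow","tag_green"]:
        print(c,t,[(round(b["conf"],2),w(c,b["centre"])) for b in boxes_of(c,t)[:2]])
E
```

```text
top bottle_red [(0.91, array([477.3, 308.7,  86.6])), (0.23, array([459. , 188.9,  19.9]))]
top bottle_yellow []
top bottle_green [(0.7, array([516.9, 128.7,  91.1])), (0.45, array([487.6, 210.3,   3.7]))]
top bottle_blue [(0.58, array([483.2, 247.8,  90. ]))]
top bottle_black [(0.8, array([ 474.5, -316. ,   87.5])), (0.49, array([501.2, 191.7,  90.6]))]
top old_rack [(0.87, array([485.9, 209. ,   4.6]))]
top new_rack [(0.56, array([ 491.5, -187.3,    8.8]))]
top tag_red [(0.56, array([435.5, 309.9,  18.3]))]
top tag_yellow [(0.72, array([459.9, 191.6,  20.7]))]
top tag_green [(0.77, array([468.6, 131.8,  24.9]))]
scene bottle_red [(0.8, array([493.6, 326.9,  79.6]))]
scene bottle_yellow [(0.57, array([518.7, 209.2,  77.9]))]
scene bottle_green [(0.6, array([532.4, 147.4,  78.2])), (0.48, array([494.4, 324.8,  83. ]))]
scene bottle_blue [(0.6, array([497.7, 261.1,  77.4])), (0.5, array([ 499.5, -170.9,    7.2]))]
scene bottle_black [(0.7, array([ 485.2, -314.2,   67.7]))]
scene old_rack [(0.73, array([505. , 256.4,   5. ]))]
scene new_rack [(0.74, array([504.3, 255.2,   9.3])), (0.64, array([ 499. , -168.2,    9.6]))]
scene tag_red []
scene tag_yellow [(0.53, array([463.8, 204.8,  18. ])), (0.53, array([503.1, 256.7,   7.8]))]
scene tag_green [(0.4, array([474.3, 141. ,  20.5]))]
```

The top view shows the old rack on the left with red, blue, yellow, green from left to right (caps at about (137,209), (173,205), (200,193), (235,185)). The new rack is on the right, with black in its right-most bay at about (487,202). The scene view agrees. I'll measure the racks and bottles more exactly.

```bash
cat > fit.py <<'E'
from h import *
from scipy.optimize import minimize
import itertools
def sil(c,xy):
    m=np.zeros((400,640),np.uint8); a=np.linspace(0,2*np.pi,24)
    pts=[px(c,[xy[0]+r*np.cos(t),xy[1]+r*np.sin(t),z]) for r,z in((18,32),(18,80),(14.5,82),(14.5,90),(5,106)) for t in a]
    cv2.fillConvexPoly(m,cv2.convexHull((np.array(pts)*16).round().astype(np.int32)),255,cv2.LINE_AA,4); return m/255.
def mask(c,t):
    L=trace(c,t); return L[0]["mask"],L[0]["conf"]
def fitb(masks,xy):  # masks: {cam:mask}
    f=lambda p:sum(np.abs(sil(c,p)-m).sum() for c,m in masks.items())
    r=minimize(f,xy,method="Nelder-Mead",options=dict(initial_simplex=np.array(xy)+[[0,0],[8,0],[0,8]],xatol=.2,fatol=.5))
    return r.x,r.fun
E
python3 - <<'E'
from fit import *
g={"red":(480,315),"blue":(490,255),"yellow":(507,195),"green":(522,135),"black":(478,-314)}
im={}
for c in("top","scene"):
    im[c]=grab_frame(c)
    g[c]={}
    for n in("red","blue","yellow","green","black"):
        L=trace(c,"bottle_"+n)
        best=None
        for l in L:
            e=np.abs(sil(c,g[n])-l["mask"]).sum()
            if best is None or e<best[0]: best=(e,l["mask"],l["conf"])
        if best: g[c][n]=best[1]
for n in("red","blue","yellow","green","black"):
    for cs in(["top"],["scene"],["top","scene"]):
        M={c:g[c][n] for c in cs if n in g[c]}
        if M: x,f=fitb(M,g[n]); print(n,cs,x,round(f),sum(m.sum() for m in M.values()))
a=cv2.resize(im["top"][165:250,120:275],None,fx=5,fy=5,interpolation=cv2.INTER_CUBIC)
b=cv2.resize(im["top"][160:245,325:505],None,fx=4.4,fy=4.4,interpolation=cv2.INTER_CUBIC)
cv2.imwrite("pics/old.png",a);cv2.imwrite("pics/new.png",b)
E
```

```text
Traceback (most recent call last):
  File "fit.py", line 12, in fitb
    r=minimize(f,xy,method="Nelder-Mead",options=dict(initial_simplex=np.array(xy)+[[0,0],[8,0],[0,8]],xatol=.2,fatol=.5))
  File "fit.py", line 11, in <lambda>
    f=lambda p:sum(np.abs(sil(c,p)-m).sum() for c,m in masks.items())
               ~~~^^^^^^^^^^^^^^^^^^^^^^^^^^^^^^^^^^^^^^^^^^^^^^^^^^^
  File "fit.py", line 11, in <genexpr>
    f=lambda p:sum(np.abs(sil(c,p)-m).sum() for c,m in masks.items())
                          ~~~^^^^^
  File "fit.py", line 6, in sil
    pts=[px(c,[xy[0]+r*np.cos(t),xy[1]+r*np.sin(t),z]) for r,z in((18,32),(18,80),(14.5,82),(14.5,90),(5,106)) for t in a]
         ~~^^^^^^^^^^^^^^^^^^^^^^^^^^^^^^^^^^^^^^^^^^^
  File "h.py", line 8, in px
    K,k1,T=cal(c); q=T[:3,:3]@np.array(p,float)+T[:3,3]; s=q[:2]/q[2]; s=s*(1+k1*s@s)
           ~~~^^^
  File "h.py", line 5, in cal
    k=get_calibration(c); return k["intrinsics"],k["k1"],k["world_to_cam"]
ValueError: time passes only in moves, steps and waits
```

```bash
sed -i 's/^def cal(c):/import functools\n@functools.cache\ndef cal(c):/' h.py
cat > m.py <<'E'
from fit import *
import pickle
g={"red":(480,315),"blue":(490,255),"yellow":(507,195),"green":(522,135),"black":(478,-314)}
im={}
for c in("top","scene"):
    im[c]=grab_frame(c); cv2.imwrite(f"pics/_{c}.png",im[c])
    g[c]={}
    for n in("red","blue","yellow","green","black"):
        L=[(np.abs(sil(c,g[n])-l["mask"]).sum(),l["mask"]) for l in trace(c,"bottle_"+n)]
        if L: g[c][n]=min(L,key=lambda t:t[0])[1]
for n in("red","blue","yellow","green","black"):
    for cs in(["top"],["scene"],["top","scene"]):
        M={c:g[c][n] for c in cs if n in g[c]}
        if M: x,f=fitb(M,g[n]); print(n,cs,x,round(f),sum(m.sum() for m in M.values()))
a=cv2.resize(im["top"][165:250,120:275],None,fx=5,fy=5,interpolation=cv2.INTER_CUBIC)
b=cv2.resize(im["top"][160:245,325:505],None,fx=4.4,fy=4.4,interpolation=cv2.INTER_CUBIC)
cv2.imwrite("pics/old.png",a);cv2.imwrite("pics/new.png",b)
E
python3 m.py
```

```text
red ['top'] [480.3 320. ] 136 649
red ['scene'] [480.5 320. ] 184 914
red ['top', 'scene'] [480.6 320. ] 320 1563
blue ['top'] [486.6 254.5] 90 555
blue ['scene'] [493.3 257. ] 199 811
blue ['top', 'scene'] [487.2 255.2] 300 1366
yellow ['top'] [506.2 203.2] 76 509
yellow ['scene'] [510.1 203.7] 225 906
yellow ['top', 'scene'] [505.5 201.2] 313 1415
green ['top'] [520.  137.8] 45 427
green ['scene'] [523.7 140.5] 176 802
green ['top', 'scene'] [520.4 137.9] 226 1229
black ['top'] [ 477.5 -328.2] 124 617
black ['scene'] [ 485.9 -317.3] 129 571
black ['top', 'scene'] [ 478.5 -330.4] 270 1188
```

View pics/new.png

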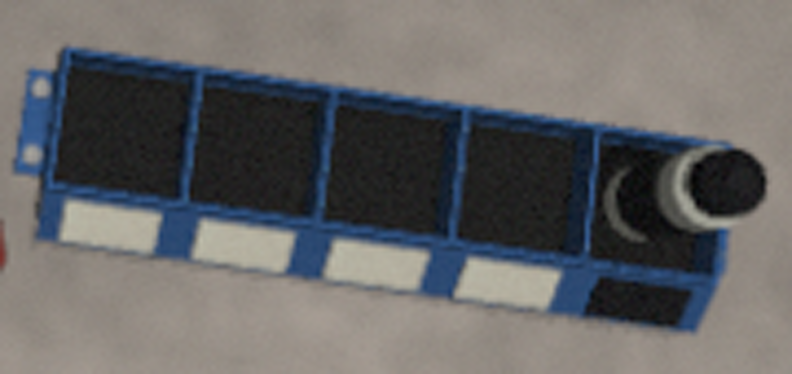

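The crop shows the new rack's rim corners, dividers and tags clearly. Its bays are empty except for black in the right-most one. Next I'll fit the rack pose to the rim points and fit the bottles to their coloured caps.

```bash
cat > rack.py <<'E'
from h import *
from scipy.optimize import least_squares
def fitrack(c,P,off,s,z=30,x0=(490,-187,-.13)):
    # P: list of (rackx,racky,X,Y)
    def res(p,full=False):
        x,y,t=p; r=[]
        for a,b,X,Y in P:
            q=[x+a*np.cos(t)-b*np.sin(t),y+a*np.sin(t)+b*np.cos(t),z]
            r.append(px(c,q)-[(X+.5)/s-.5+off[0],(Y+.5)/s-.5+off[1]])
        return np.ravel(r)
    o=least_squares(res,x0,x_scale=[1,1,.01],loss="soft_l1"); return o.x,res(o.x)
E
cat > cap.py <<'E'
from fit import *
H={"red":[(0,8),(170,180)],"yellow":[(18,34)],"green":[(45,80)],"blue":[(100,125)]}
def capm(im,n,c,xy,sat=110):
    hsv=cv2.cvtColor(im,cv2.COLOR_BGR2HSV); m=np.zeros((400,640),bool)
    for a,b in H[n]: m|=(hsv[...,0]>=a)&(hsv[...,0]<=b)&(hsv[...,1]>sat)&(hsv[...,2]>40)
    k,lab,st,ce=cv2.connectedComponentsWithStats(m.astype(np.uint8))
    q=px(c,[*xy,95]); i=min((i for i in range(1,k) if st[i,4]>15),key=lambda i:np.hypot(*(ce[i]-q)))
    return lab==i
def csil(c,xy,dz=0):
    m=np.zeros((400,640),np.uint8); a=np.linspace(0,2*np.pi,24)
    pts=[px(c,[xy[0]+r*np.cos(t),xy[1]+r*np.sin(t),z+dz]) for r,z in((14.5,82),(14.5,95),(4,106)) for t in a]
    cv2.fillConvexPoly(m,cv2.convexHull((np.array(pts)*16).round().astype(np.int32)),255,cv2.LINE_AA,4); return m/255.
def fitc(im,n,xy,cams=("top","scene"),dz=0):
    M={c:capm(im[c],n,c,xy) for c in cams}
    f=lambda p:sum(np.abs(csil(c,p,dz)-m).sum() for c,m in M.items())
    r=minimize(f,xy,method="Nelder-Mead",options=dict(initial_simplex=np.array(xy)+[[0,0],[8,0],[0,8]],xatol=.2,fatol=.5))
    return r.x,r.fun,[m.sum() for m in M.values()]
E
python3 - <<'E'
from cap import *
from rack import *
im={c:cv2.imread(f"pics/_{c}.png") for c in("top","scene")}
for n,xy in {"red":(480,318),"blue":(489,256),"yellow":(507,202),"green":(521,139)}.items():
    for cs in(("top",),("scene",),("top","scene")): print(n,cs,*fitc(im,n,xy,cs))
X=31.5
R=[(199,72,93),(330,92,31),(465,110,-31),(598,127,-93)]; F=[(185,203,93),(318,222,31),(452,242,-31),(585,258,-93)]
P=[(X,y,a,b) for a,b,y in R]+[(-X,y,a,b) for a,b,y in F]+[(33,156.5,67,48),(-X,155,48,190),(33,-156.5,729,141),(-X,-155,718,272)]
p,r=fitrack("top",P,(325,160),4.4); print(p[:2],p[2],r)
vis=cv2.resize(im["scene"],None,fx=1,fy=1); 
x,y,t=p
v={}
for c in im:
    v[c]=cv2.resize(im[c],None,fx=4,fy=4,interpolation=cv2.INTER_CUBIC)
    for yy in(155,93,31,-31,-93,-155):
        e=[px(c,[x+a*np.cos(t)-yy*np.sin(t),y+a*np.sin(t)+yy*np.cos(t),30]) for a in(-X,X)]
        cv2.line(v[c],*[tuple((4*(q+.5)).astype(int).tolist()) for q in e],(0,255,255),1)
    for a in(-X,X):
        e=[px(c,[x+a*np.cos(t)-yy*np.sin(t),y+a*np.sin(t)+yy*np.cos(t),30]) for yy in(-155,155)]
        cv2.line(v[c],*[tuple((4*(q+.5)).astype(int).tolist()) for q in e],(0,255,255),1)
cv2.imwrite("pics/ov.png",np.hstack([v["scene"][340:900,860:1310],cv2.resize(v["top"][640:1000,1290:2030],(350,170)) if 0 else np.zeros((560,10,3),np.uint8)]))
a=cv2.resize(im["top"][165:250,120:275],None,fx=5,fy=5,interpolation=cv2.INTER_CUBIC)
cv2.imwrite("pics/old.png",a)
E
```

```text
red ('top',) [481.2 324.1] 52.17254901960784 [np.int64(226)]
red ('scene',) [476.3 319. ] 71.14901960784314 [np.int64(348)]
red ('top', 'scene') [478.1 320.5] 191.71372549019608 [np.int64(226), np.int64(348)]
blue ('top',) [488.7 259.7] 48.56470588235294 [np.int64(220)]
blue ('scene',) [483.2 253.4] 62.239215686274505 [np.int64(271)]
blue ('top', 'scene') [485.9 255.7] 177.8313725490196 [np.int64(220), np.int64(271)]
yellow ('top',) [508.3 205.9] 46.07450980392157 [np.int64(214)]
yellow ('scene',) [502.7 200. ] 98.30588235294117 [np.int64(318)]
yellow ('top', 'scene') [504.9 203.2] 216.81960784313725 [np.int64(214), np.int64(318)]
green ('top',) [523.9 140.8] 63.99607843137255 [np.int64(186)]
green ('scene',) [516.8 133.9] 72.76078431372548 [np.int64(224)]
green ('top', 'scene') [521.  138.4] 170.3686274509804 [np.int64(186), np.int64(224)]
[ 496.5 -205.1] -0.15905256133016524 [-0.  -0.3  0.6 -0.8  0.2 -0.8 -0.  -0.6 -0.5  0.8 -0.1  0.5 -0.   0.
  0.1  0.4 -1.1  0.3 -0.1 -0.3  0.8 -0.4 -0.   1.2]
```

View pics/ov.png

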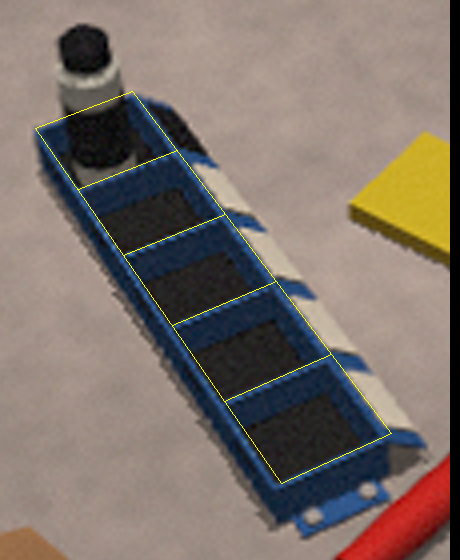

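View pics/old.png

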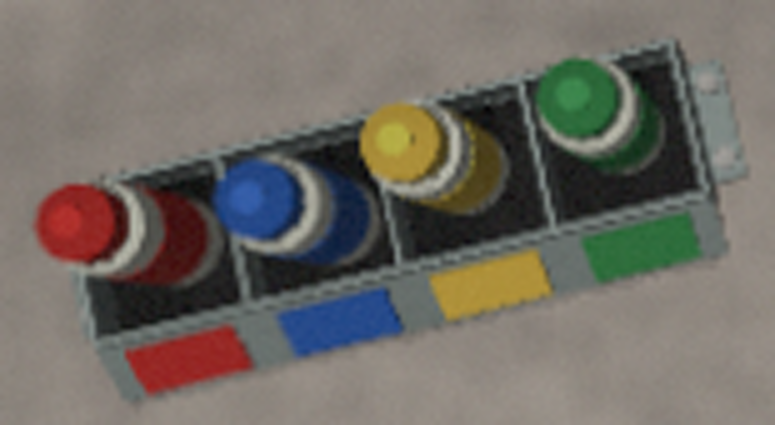

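The overlay agrees with the scene view to about 1.5 px. The old-rack crop shows red, blue, yellow, green with matching cards. The bottles stand on a 6 mm floor, so I'll redo the cap fits 6 mm higher and plan the approach.

```bash
python3 - <<'E'
from cap import *
from rack import *
im={c:cv2.imread(f"pics/_{c}.png") for c in("top","scene")}
for n,xy in {"red":(480,318),"blue":(489,256),"yellow":(507,202),"green":(521,139)}.items():
    for cs in(("top",),("scene",),("top","scene")): x,f,k=fitc(im,n,xy,cs,6); print(n,cs,x,f)
P=[(31.5,31,217,160),(-31.5,31,247,299),(31.5,-31,365,118),(-31.5,-31,401,264),(31.5,-93,527,84),(-31.5,-93,552,228),(33,-126,678,42),(-31.5,-124,708,192),(-31.5,124,95,337)]
P=[(a,b+ (31 if abs(b)<120 else 0),X,Y) for a,b,X,Y in P]
P=[(a,{62:62,0:0,-62:-62}.get(b,b),X,Y) for a,b,X,Y in P]
p,r=fitrack("top",P,(120,165),5,x0=(497,225,.22)); print(p[:2],p[2],r)
x,y,t=p
for b in(93,31,-31,-93): print([x-b*np.sin(t),y+b*np.cos(t)])
x,y,t=496.5,-205.1,-.159
for b in(124,62,0,-62,-124): print([x-b*np.sin(t),y+b*np.cos(t)])
E
```

```text
red ('top',) [481.3 322. ] 56.576470588235296
red ('scene',) [479.8 319.9] 75.6549019607843
red ('top', 'scene') [480.1 320.6] 136.07450980392156
blue ('top',) [488.4 258.2] 52.780392156862746
blue ('scene',) [486.7 255.2] 67.92156862745098
blue ('top', 'scene') [487.9 256.1] 125.17647058823529
yellow ('top',) [507.2 204. ] 49.90980392156863
yellow ('scene',) [505.6 201.9] 102.8
yellow ('top', 'scene') [506.4 203. ] 158.1058823529412
green ('top',) [522.8 140.4] 67.73333333333333
green ('scene',) [519.7 136.6] 78.00392156862746
green ('top', 'scene') [521.2 139.2] 146.64313725490197
[497.  229.3] 0.20345887698015758 [ 0.1 -2.2  0.2  0.8  0.9 -0.8  0.   0.6 -1.1 -1.   0.4  0.7 -0.2 -0.5
 -0.3  0.8 -0.1  0.3]
[np.float64(478.2068723668065), np.float64(320.40374082145706)]
[np.float64(490.7344724178181), np.float64(259.68258110787866)]
[np.float64(503.26207246882973), np.float64(198.96142139430026)]
[np.float64(515.7896725198414), np.float64(138.2402616807219)]
[np.float64(516.1330315797027), np.float64(-82.66412261518113)]
[np.float64(506.31651578985134), np.float64(-143.88206130759056)]
[np.float64(496.5), np.float64(-205.1)]
[np.float64(486.68348421014866), np.float64(-266.3179386924094)]
[np.float64(476.8669684202974), np.float64(-327.53587738481883)]
```

```bash
cat > plan.py <<'E'
from h import *
from scipy.spatial.transform import Rotation as Ro
import sys,json
def plan(wps):
    """wps: list of (x,y,z,yaw,opening,n); eased rows in tool axes from the measured pose"""
    s=sense(); p=s["eef_pos"].copy(); R=Ro.from_euler("xyz",s["tcp_rot"]); rows=[]
    print("at",p,s["tcp_rot"].round(3),"t",s["clock"])
    for x,y,z,yaw,o,n in wps:
        T=Ro.from_euler("xyz",[np.pi,0,yaw]); rv=(R.inv()*T).as_rotvec(degrees=True); p0,R0=p.copy(),R
        for i in range(1,n+1):
            e=(1-np.cos(np.pi*i/n))/2 if n>3 else i/n
            e=.5*e+.5*i/n
            q=p0+e*(np.array([x,y,z])-p0); Rn=R0*Ro.from_rotvec(rv*e,degrees=True)
            d=(R.inv().apply(q-p)*2).round()/2; a=(R.inv()*Rn).as_rotvec(degrees=True).round(1)+0.
            rows.append([o,(d+0.).tolist(),a.tolist()]); p=p+R.apply(d); R=R*Ro.from_rotvec(a,degrees=True)
    for r in rows: print(json.dumps(r))
    print("end",p,R.as_euler("xyz").round(3))
if __name__=="__main__": plan(json.loads(sys.argv[1]))
E
python3 plan.py '[[480.3,320.8,185,1.774,85,9],[480.3,320.8,46,1.774,85,7]]'
```

```text
at [279.1 559.3 231.3] [ 3.1 -0.   2.7] t 2.4
[85, [-20.0, -8.5, 3.5], [0.0, 0.0, 3.7]]
[85, [-29.5, -10.5, 4.5], [0.0, 0.0, 5.1]]
[85, [-36.5, -9.5, 5.5], [0.0, 0.0, 6.3]]
[85, [-42.5, -6.0, 6.5], [0.0, 0.0, 7.1]]
[85, [-44.5, -1.0, 6.5], [0.0, 0.0, 7.4]]
[85, [-42.5, 4.5, 6.5], [0.0, 0.0, 7.1]]
[85, [-37.0, 9.0, 5.5], [0.0, 0.0, 6.3]]
[85, [-29.0, 10.5, 4.5], [0.0, 0.0, 5.2]]
[85, [-20.0, 9.0, 3.5], [0.0, 0.0, 3.6]]
[85, [0.0, 0.0, 13.5], [0.0, 0.0, 0.0]]
[85, [0.0, 0.0, 19.5], [0.0, 0.0, 0.0]]
[85, [0.0, 0.0, 23.5], [0.0, 0.0, 0.0]]
[85, [0.0, 0.0, 25.5], [0.0, 0.0, 0.0]]
[85, [0.0, 0.0, 24.0], [0.0, 0.0, 0.0]]
[85, [0.0, 0.0, 19.5], [0.0, 0.0, 0.0]]
[85, [0.0, 0.0, 13.5], [0.0, 0.0, 0.0]]
end [480.1 321.   45.8] [ 3.1 -0.   1.8]
```

>>> {"api": "servo_tool", "payload": {"rows": [[85,[-20,-8.5,3.5],[0,0,3.7]],[85,[-29.5,-10.5,4.5],[0,0,5.1]],[85,[-36.5,-9.5,5.5],[0,0,6.3]],[85,[-42.5,-6,6.5],[0,0,7.1]],[85,[-44.5,-1,6.5],[0,0,7.4]],[85,[-42.5,4.5,6.5],[0,0,7.1]],[85,[-37,9,5.5],[0,0,6.3]],[85,[-29,10.5,4.5],[0,0,5.2]]], "force": 35}}

```text
clock: 3.4
eef_pos: [467.2, 335.4, 187.9]
tcp_rot: [-3.141, 0.001, 1.831]
contact_force: [-0.6, -0.8, -0.3]
opening: 0.994
```

>>> {"api": "servo_tool", "payload": {"rows": [[85,[-20,9,3.5],[0,0,3.6]],[85,[0,0,0],[0,0,0]],[85,[0,0,0],[0,0,0]],[85,[0,0,0],[0,0,0]]]}}

```text
clock: 3.9
eef_pos: [479.7, 321.4, 184.9]
tcp_rot: [3.141, -0.0, 1.776]
contact_force: [-0.7, -0.9, 0.2]
opening: 0.998
```

```bash
python3 - <<'E'
from h import *
s=sense(); print(s["eef_pos"],s["tcp_rot"].round(3),s["clock"])
im={c:grab_frame(c) for c in("top","scene")}
cv2.imwrite("pics/v1.png",np.vstack([cv2.resize(im["top"][110:260,80:330],(640,384)),im["scene"][215:400,200:640][:, :]if 0 else cv2.resize(im["scene"][200:340,300:640],(640,216))]))
E
python3 plan.py '[[480.3,320.8,46,1.774,85,7]]'
```

```text
[479.7 321.4 184.9] [ 3.1 -0.   1.8] 3.9
at [479.7 321.5 184.9] [ 3.1 -0.   1.8] t 4.0
[85, [0.0, 0.0, 13.5], [0.0, 0.0, 0.0]]
[85, [0.0, 0.0, 19.5], [0.0, 0.0, 0.0]]
[85, [-0.5, 0.0, 24.0], [0.0, 0.0, 0.0]]
[85, [0.0, 0.0, 25.0], [0.0, 0.0, 0.1]]
[85, [0.0, 0.5, 24.0], [0.0, 0.0, 0.0]]
[85, [-0.5, 0.0, 19.5], [0.0, 0.0, 0.0]]
[85, [0.0, 0.0, 13.5], [0.0, 0.0, 0.0]]
end [480.4 320.7  45.9] [ 3.1 -0.   1.8]
```

View pics/v1.png

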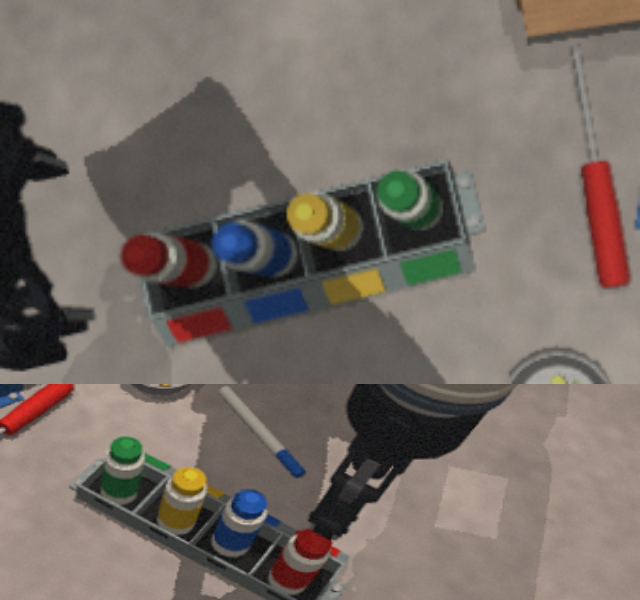

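The fingers stand over the rack at about z 185, with the jaws opening across the row and parallax moving them left in the top view. This fits the measured position over red, so I'll descend.

>>> {"api": "servo_tool", "payload": {"rows": [[85,[0,0,13.5],[0,0,0]],[85,[0,0,19.5],[0,0,0]],[85,[-0.5,0,24],[0,0,0]],[85,[0,0,25],[0,0,0]],[85,[0,0.5,24],[0,0,0]],[85,[-0.5,0,19.5],[0,0,0]],[85,[0,0,13.5],[0,0,0]]]}}

```text
clock: 4.88
eef_pos: [480.0, 319.8, 44.1]
tcp_rot: [-3.14, 0.001, 1.775]
contact_force: [0.8, -0.2, -0.1]
opening: 0.994
```

>>> {"api": "servo_tool", "payload": {"rows": [[25,[0,0,0],[0,0,0]],[25,[0,0,0],[0,0,0]],[25,[0,0,0],[0,0,0]],[25,[0,0,0],[0,0,0]],[25,[0,0,0],[0,0,0]],[25,[0,0,0],[0,0,0]],[25,[0,0,0],[0,0,0]]], "force": 40}}

```text
clock: 5.75
eef_pos: [481.3, 320.4, 46.6]
tcp_rot: [3.14, -0.001, 1.775]
contact_force: [-1.0, 0.5, 6.7]
opening: 0.409
```

```bash
python3 plan.py '[[480.3,320.8,175,1.774,25,7],[516.1,-82.7,175,1.412,25,10],[516.1,-82.7,46.5,1.412,25,8]]'
python3 - <<'E'
from h import *
im={c:grab_frame(c) for c in("top","scene")}
cv2.imwrite("pics/v2.png",np.vstack([cv2.resize(im["top"][110:260,80:330],(640,384)),cv2.resize(im["scene"][200:340,300:640],(640,216))]))
E
```

```text
at [481.3 320.4  46.6] [ 3.1 -0.   1.8] t 5.75
[25, [0.0, 0.0, -12.5], [0.0, 0.0, 0.0]]
[25, [0.0, 0.0, -18.0], [0.0, 0.0, 0.0]]
[25, [0.5, -0.5, -22.0], [0.0, 0.0, 0.0]]
[25, [0.0, 0.0, -23.5], [0.0, 0.0, 0.0]]
[25, [0.0, 0.0, -22.0], [0.1, 0.0, 0.0]]
[25, [0.0, 0.0, -18.0], [0.0, 0.0, 0.0]]
[25, [0.0, -0.5, -12.5], [0.0, 0.0, 0.0]]
[25, [-25.0, -3.0, 0.0], [0.0, 0.0, 1.3]]
[25, [-34.5, -3.0, 0.0], [0.0, 0.0, 1.8]]
[25, [-42.5, -2.5, 0.0], [0.0, 0.0, 2.2]]
[25, [-48.5, -1.5, 0.0], [0.0, 0.0, 2.4]]
[25, [-51.5, 1.0, 0.0], [0.0, 0.0, 2.7]]
[25, [-51.5, 3.5, 0.0], [0.0, 0.0, 2.6]]
[25, [-48.0, 5.5, 0.0], [0.0, 0.0, 2.5]]
[25, [-42.0, 6.5, 0.0], [0.0, 0.0, 2.2]]
[25, [-34.0, 7.0, 0.0], [0.0, 0.0, 1.8]]
[25, [-25.0, 5.5, 0.0], [0.0, 0.0, 1.3]]
[25, [0.0, 0.0, 10.5], [0.0, 0.0, 0.0]]
[25, [0.0, 0.0, 15.0], [0.0, 0.0, 0.0]]
[25, [0.0, 0.0, 18.5], [0.0, 0.0, 0.0]]
[25, [0.0, 0.0, 20.0], [0.0, 0.0, 0.0]]
[25, [0.0, 0.0, 20.5], [0.0, 0.0, 0.0]]
[25, [0.0, 0.0, 18.5], [0.0, 0.0, 0.0]]
[25, [0.0, 0.0, 15.0], [0.0, 0.0, 0.0]]
[25, [0.0, 0.0, 10.5], [0.0, 0.0, 0.0]]
end [516.  -82.9  46.4] [-3.1 -0.   1.4]
```

View pics/v2.png

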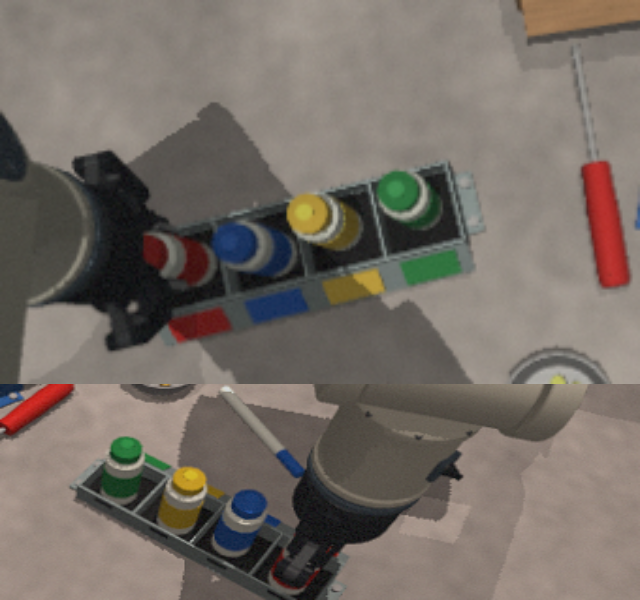

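Red is gripped (opening 0.409, about 35 mm) and upright between the fingers. Now I lift, with the transfer next.

>>> {"api": "servo_tool", "payload": {"rows": [[25,[0,0,-12.5],[0,0,0]],[25,[0,0,-18],[0,0,0]],[25,[0,0,-22],[0,0,0]],[25,[0,0,-23.5],[0,0,0]],[25,[0,0,-22],[0,0,0]],[25,[0,0,-18],[0,0,0]],[25,[0,0,-12.5],[0,0,0]]]}}

```text
clock: 6.72
eef_pos: [481.0, 320.2, 175.8]
tcp_rot: [3.14, -0.0, 1.775]
contact_force: [1.0, -0.2, -0.7]
opening: 0.41
```

>>> {"api": "servo_tool", "payload": {"rows": [[25,[-25,-3,0],[0,0,1.3]],[25,[-34.5,-3,0],[0,0,1.8]],[25,[-42.5,-2.5,0],[0,0,2.2]],[25,[-48.5,-1.5,0],[0,0,2.4]],[25,[-51.5,1,0],[0,0,2.7]],[25,[-51.5,3.5,0],[0,0,2.6]],[25,[-48,5.5,0],[0,0,2.5]],[25,[-42,6.5,0],[0,0,2.2]]]}}

```text
clock: 7.72
eef_pos: [511.1, -25.2, 174.5]
tcp_rot: [-3.141, 0.0, 1.464]
contact_force: [0.7, 0.4, -1.2]
opening: 0.417
```

>>> {"api": "servo_tool", "payload": {"rows": [[25,[-34,7,0],[0,0,1.8]],[25,[-25,5.5,0],[0,0,1.3]],[25,[0,0,0],[0,0,0]],[25,[0,0,0],[0,0,0]],[25,[0,0,0],[0,0,0]]]}}

```text
clock: 8.35
eef_pos: [516.6, -82.6, 174.3]
tcp_rot: [-3.141, -0.0, 1.413]
contact_force: [0.1, 0.3, -1.1]
opening: 0.414
```

```bash
python3 plan.py '[[516.1,-82.7,70,1.412,25,6],[516.1,-82.7,46.5,1.412,25,4]]'
python3 - <<'E'
from h import *
im={c:grab_frame(c) for c in("top","scene")}
cv2.imwrite("pics/v3.png",np.hstack([cv2.resize(im["top"][130:280,290:510],(440,300)),cv2.resize(im["scene"][40:240,180:420],(360,300))]))
E
```

```text
at [516.6 -82.6 174.3] [-3.1 -0.   1.4] t 8.35
[25, [0.0, 0.0, 12.0], [0.0, 0.0, 0.0]]
[25, [0.0, 0.0, 18.5], [0.0, 0.0, 0.0]]
[25, [0.0, 0.0, 21.5], [0.0, 0.0, 0.0]]
[25, [0.0, -0.5, 22.0], [0.0, 0.0, 0.0]]
[25, [0.0, 0.0, 18.0], [0.0, 0.0, 0.0]]
[25, [0.0, 0.0, 12.5], [0.0, 0.0, 0.0]]
[25, [0.0, 0.0, 4.5], [0.0, 0.0, 0.0]]
[25, [0.0, 0.0, 7.0], [0.0, 0.0, 0.0]]
[25, [0.0, 0.0, 7.0], [0.0, 0.0, 0.0]]
[25, [0.0, 0.0, 5.0], [0.0, 0.0, 0.0]]
end [516.1 -82.5  46.3] [-3.1 -0.   1.4]
```

View pics/v3.png

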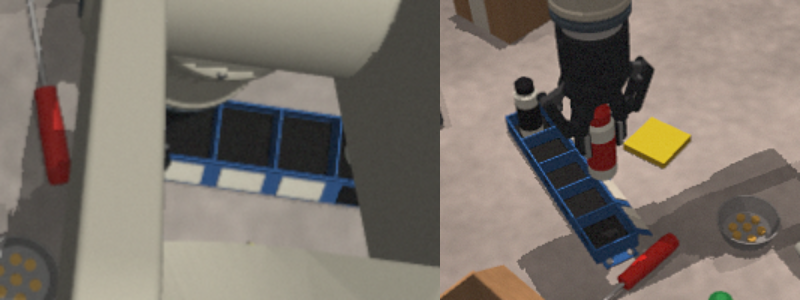

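Red hangs upright in the gripper (scene crop about (603,150)), with about 1 N of weight showing. Lowering into the left bay.

>>> {"api": "servo_tool", "payload": {"rows": [[25,[0,0,12],[0,0,0]],[25,[0,0,18.5],[0,0,0]],[25,[0,0,21.5],[0,0,0]],[25,[0,-0.5,22],[0,0,0]],[25,[0,0,18],[0,0,0]],[25,[0,0,12.5],[0,0,0]],[25,[0,0,4.5],[0,0,0]],[25,[0,0,7],[0,0,0]]]}}

```text
clock: 9.45
eef_pos: [516.7, -83.4, 58.3]
tcp_rot: [3.141, 0.0, 1.412]
contact_force: [0.7, 0.2, -0.9]
opening: 0.411
```

>>> {"api": "servo_tool", "payload": {"rows": [[25,[0,0,6],[0,0,0]],[25,[0,0,4],[0,0,0]],[25,[0,0,1],[0,0,0]],[25,[0,0,0],[0,0,0]],[25,[0,0,0],[0,0,0]]]}}

```text
clock: 10.07
eef_pos: [516.4, -83.4, 47.5]
tcp_rot: [3.141, 0.0, 1.412]
contact_force: [0.0, -0.6, -1.2]
opening: 0.413
```

>>> {"api": "servo_tool", "payload": {"rows": [[25,[0,0,1],[0,0,0]],[25,[0,0,0.5],[0,0,0]],[25,[0,0,0],[0,0,0]]]}}

```text
clock: 10.45
eef_pos: [516.5, -83.4, 46.6]
tcp_rot: [3.141, 0.0, 1.412]
contact_force: [-3.4, 1.4, 10.5]
opening: 0.414
```

```bash
python3 - <<'E'
from cap import *
im={"scene":grab_frame("scene")}
for dz in(6,8,10): print(dz,*fitc(im,"red",(516,-83),("scene",),dz))
cv2.imwrite("pics/v4.png",cv2.resize(im["scene"][80:240,210:350],(560,600)))
E
```

```text
6 [514.7 -85.1] 116.38039215686273 [np.int64(114)]
8 [515.9 -83.3] 117.64313725490196 [np.int64(114)]
10 [516.5 -82.2] 118.90588235294116 [np.int64(114)]
```

View pics/v4.png

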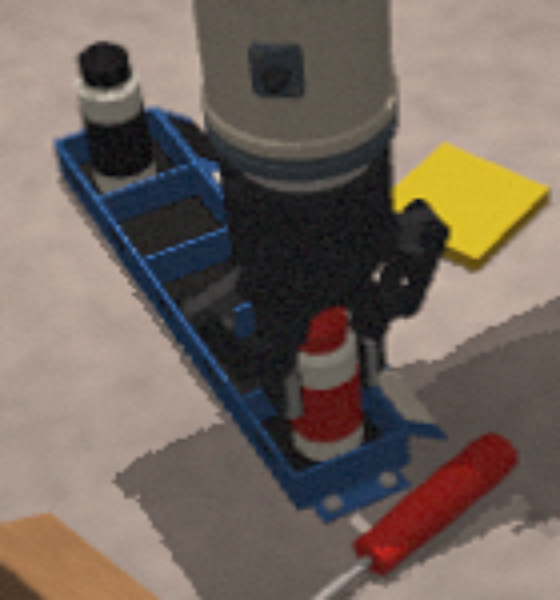

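Red stands inside the left bay and the 10 N upward force shows floor contact. Release, then retreat.

>>> {"api": "servo_tool", "payload": {"rows": [[50,[0,0,0],[0,0,0]],[85,[0,0,0],[0,0,0]],[85,[0,0,0],[0,0,0]],[85,[0,0,0],[0,0,0]],[85,[0,0,-12],[0,0,0]],[85,[0,0,-25],[0,0,0]],[85,[0,0,-30],[0,0,0]],[85,[0,0,-30],[0,0,0]]]}}

```text
clock: 11.5
eef_pos: [516.2, -83.4, 144.4]
tcp_rot: [3.141, -0.0, 1.412]
contact_force: [0.5, 0.2, 0.6]
opening: 0.998
```

```bash
python3 plan.py '[[516.5,-83,165,1.412,85,2],[488,256.5,165,1.774,85,9],[488,256.5,46.5,1.774,85,7]]'
```

```text
at [516.2 -83.4 144.4] [ 3.1 -0.   1.4] t 11.5
[85, [0.0, 0.0, -10.5], [0.0, 0.0, 0.0]]
[85, [0.5, 0.0, -10.0], [0.0, 0.0, 0.0]]
[85, [23.5, -6.0, 0.0], [0.0, 0.0, -1.5]]
[85, [33.0, -7.0, 0.0], [0.0, 0.0, -2.0]]
[85, [40.5, -7.5, 0.0], [0.0, 0.0, -2.6]]
[85, [46.5, -6.5, 0.0], [0.0, 0.0, -2.8]]
[85, [48.0, -4.0, 0.0], [0.0, 0.0, -3.0]]
[85, [47.0, -1.5, 0.0], [0.0, 0.0, -2.8]]
[85, [41.5, 0.5, 0.0], [0.0, 0.0, -2.5]]
[85, [33.5, 2.0, 0.0], [0.0, 0.0, -2.1]]
[85, [24.0, 2.0, 0.0], [0.0, 0.0, -1.5]]
[85, [0.0, 0.0, 11.5], [0.0, 0.0, 0.0]]
[85, [0.0, 0.0, 16.5], [0.0, 0.0, 0.0]]
[85, [0.0, 0.0, 20.5], [0.0, 0.0, 0.0]]
[85, [0.0, 0.0, 21.5], [0.0, 0.0, 0.0]]
[85, [0.0, 0.0, 20.5], [0.0, 0.0, 0.0]]
[85, [0.0, 0.0, 16.5], [0.0, 0.0, 0.0]]
[85, [0.0, 0.0, 11.5], [0.0, 0.0, 0.0]]
end [487.9 256.4  46.4] [3.1 0.  1.8]
```

>>> {"api": "servo_tool", "payload": {"rows": [[85,[0,0,-20],[0,0,0]],[85,[24,-6,0],[0,0,-1.5]],[85,[33,-7,0],[0,0,-2]],[85,[40.5,-7.5,0],[0,0,-2.6]],[85,[46.5,-6.5,0],[0,0,-2.8]],[85,[48,-4,0],[0,0,-3]],[85,[47,-1.5,0],[0,0,-2.8]],[85,[41.5,0.5,0],[0,0,-2.5]]]}}

```text
clock: 12.5
eef_pos: [492.7, 200.7, 163.7]
tcp_rot: [3.141, -0.0, 1.714]
contact_force: [1.1, -0.5, -0.7]
opening: 0.991
```

>>> {"api": "servo_tool", "payload": {"rows": [[85,[33.5,2,0],[0,0,-2.1]],[85,[24,2,0],[0,0,-1.5]],[85,[0,0,0],[0,0,0]],[85,[0,0,0],[0,0,0]],[85,[0,0,0],[0,0,0]]]}}

```text
clock: 13.12
eef_pos: [487.9, 255.5, 163.0]
tcp_rot: [-3.142, 0.0, 1.774]
contact_force: [-0.4, -0.6, -0.3]
opening: 0.998
```

```bash
python3 - <<'E'
from cap import *
im={"scene":grab_frame("scene"),"top":grab_frame("top")}
for cs in (("scene",),("top",),("scene","top")): print(cs,*fitc(im,"red",(516,-83),cs,6))
s=sense();print(s["eef_pos"],s["tcp_rot"].round(3))
cv2.imwrite("pics/v5.png",np.hstack([cv2.resize(im["top"][140:260,310:510],(500,300)),cv2.resize(im["scene"][80:230,210:350],(280,300))]))
E
```

```text
('scene',) [515.5 -86.1] 39.05098039215686 [np.int64(192)]
('top',) [515.6 -84.8] 42.51764705882353 [np.int64(202)]
('scene', 'top') [515.6 -85.3] 83.54509803921569 [np.int64(192), np.int64(202)]
[488.  255.6 162.9] [-3.1  0.   1.8]
```

View pics/v5.png

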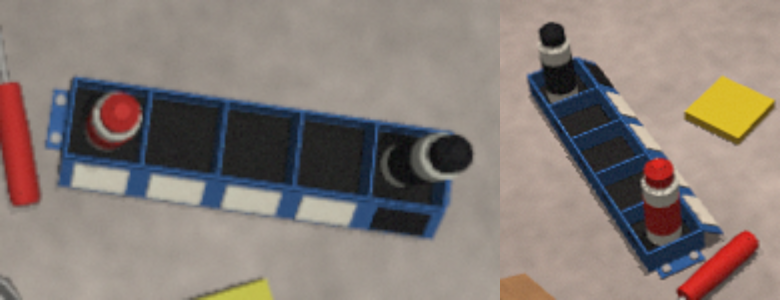

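Red stands upright near the middle of the left bay: fitted (515.6, -85.3) against a target of (516.1, -82.7). Next is blue.

>>> {"api": "servo_tool", "payload": {"rows": [[85,[-1,0,11.5],[0,0,0]],[85,[0,0,16.5],[0,0,0]],[85,[0,0,20],[0,0,0]],[85,[0,0,20.5],[0,0,0]],[85,[0,0,20],[0,0,0]],[85,[0,0,16.5],[0,0,0]],[85,[0,0,11.5],[0,0,0]],[85,[0,0,0],[0,0,0]]]}}

```text
clock: 14.22
eef_pos: [487.5, 255.1, 45.3]
tcp_rot: [-3.14, 0.0, 1.775]
contact_force: [0.1, -0.9, -0.3]
opening: 0.994
```

>>> {"api": "servo_tool", "payload": {"rows": [[25,[0,0,0],[0,0,0]],[25,[0,0,0],[0,0,0]],[25,[0,0,0],[0,0,0]],[25,[0,0,0],[0,0,0]],[25,[0,0,0],[0,0,0]],[25,[0,0,0],[0,0,0]],[25,[0,0,0],[0,0,0]]]}}

```text
clock: 15.1
eef_pos: [488.4, 255.6, 46.9]
tcp_rot: [3.141, -0.0, 1.775]
contact_force: [-1.3, -0.2, 6.5]
opening: 0.413
```

```bash
python3 plan.py '[[488,256,175,1.774,25,7],[506.3,-143,175,1.412,25,10],[506.3,-143,60,1.412,25,7]]'
```

```text
at [488.4 255.6  46.9] [ 3.1 -0.   1.8] t 15.1
[25, [0.0, 0.0, -12.5], [0.0, 0.0, 0.0]]
[25, [0.0, 0.0, -18.0], [0.0, 0.0, 0.0]]
[25, [0.0, 0.0, -22.0], [0.0, 0.0, 0.0]]
[25, [0.5, 0.0, -23.0], [0.0, 0.0, 0.0]]
[25, [0.0, 0.0, -22.0], [0.0, 0.0, 0.0]]
[25, [0.0, 0.0, -18.5], [0.0, 0.0, 0.0]]
[25, [0.0, 0.0, -12.0], [0.1, 0.0, 0.0]]
[25, [-24.5, -4.0, 0.0], [0.0, 0.0, 1.3]]
[25, [-34.0, -4.5, 0.0], [0.0, 0.0, 1.8]]
[25, [-41.5, -4.5, 0.0], [0.0, 0.0, 2.2]]
[25, [-48.0, -3.0, 0.0], [0.0, 0.0, 2.4]]
[25, [-51.0, -1.5, 0.0], [0.0, 0.0, 2.7]]
[25, [-50.5, 1.5, 0.0], [0.0, 0.0, 2.6]]
[25, [-48.0, 3.0, 0.0], [0.0, 0.0, 2.5]]
[25, [-41.5, 5.0, 0.0], [0.0, 0.0, 2.2]]
[25, [-34.0, 5.0, 0.0], [0.0, 0.0, 1.8]]
[25, [-24.5, 4.5, 0.0], [-0.1, 0.0, 1.3]]
[25, [0.0, 0.0, 11.0], [0.0, 0.0, 0.0]]
[25, [0.0, 0.0, 16.0], [0.0, 0.0, 0.0]]
[25, [0.0, 0.0, 20.0], [0.0, 0.0, 0.0]]
[25, [0.0, 0.0, 21.0], [0.0, 0.0, 0.0]]
[25, [0.0, 0.0, 19.5], [0.0, 0.0, 0.0]]
[25, [0.0, 0.0, 16.5], [0.0, 0.0, 0.0]]
[25, [0.0, 0.0, 11.0], [0.0, 0.0, 0.0]]
end [ 506.5 -143.2   59.9] [3.1 0.  1.4]
```

>>> {"api": "servo_tool", "payload": {"rows": [[25,[0,0,-12.5],[0,0,0]],[25,[0,0,-18],[0,0,0]],[25,[0,0,-22],[0,0,0]],[25,[0.5,0,-23],[0,0,0]],[25,[0,0,-22],[0,0,0]],[25,[0,0,-18.5],[0,0,0]],[25,[0,0,-12],[0,0,0]]]}}

```text
clock: 15.98
eef_pos: [488.4, 256.1, 176.3]
tcp_rot: [3.14, -0.001, 1.775]
contact_force: [0.1, 0.4, -0.3]
opening: 0.411
```

>>> {"api": "servo_tool", "payload": {"rows": [[25,[-24.5,-4,0],[0,0,1.3]],[25,[-34,-4.5,0],[0,0,1.8]],[25,[-41.5,-4.5,0],[0,0,2.2]],[25,[-48,-3,0],[0,0,2.4]],[25,[-51,-1.5,0],[0,0,2.7]],[25,[-50.5,1.5,0],[0,0,2.6]],[25,[-48,3,0],[0,0,2.5]],[25,[-41.5,5,0],[0,0,2.2]]]}}

```text
clock: 16.98
eef_pos: [503.4, -85.9, 174.8]
tcp_rot: [3.141, 0.0, 1.464]
contact_force: [0.6, 1.1, -0.2]
opening: 0.412
```

>>> {"api": "servo_tool", "payload": {"rows": [[25,[-34,5,0],[0,0,1.8]],[25,[-24.5,4.5,0],[0,0,1.3]],[25,[0,0,0],[0,0,0]],[25,[0,0,0],[0,0,0]],[25,[0,0,0],[0,0,0]]]}}

```text
clock: 17.6
eef_pos: [506.0, -142.5, 174.4]
tcp_rot: [-3.141, -0.0, 1.413]
contact_force: [0.0, 0.2, -0.6]
opening: 0.412
```

>>> {"api": "servo_tool", "payload": {"rows": [[25,[0,0,11],[0,0,0]],[25,[0,0,16],[0,0,0]],[25,[0,0,20],[0,0,0]],[25,[0,0,21],[0,0,0]],[25,[0,0,20],[0,0,0]],[25,[0,0,16.5],[0,0,0]],[25,[0,0,11],[0,0,0]],[25,[0,0,0],[0,0,0]]]}}

```text
clock: 18.6
eef_pos: [505.6, -143.2, 57.9]
tcp_rot: [-3.14, -0.0, 1.412]
contact_force: [-0.5, -0.2, -0.4]
opening: 0.411
```

>>> {"api": "servo_tool", "payload": {"rows": [[25,[0,0,5],[0,0,0]],[25,[0,0,4],[0,0,0]],[25,[0,0,1.5],[0,0,0]],[25,[0,0,1],[0,0,0]],[25,[0,0,0.5],[0,0,0]],[25,[0,0,0],[0,0,0]]]}}

```text
clock: 19.35
eef_pos: [506.2, -143.4, 46.9]
tcp_rot: [3.141, 0.0, 1.412]
contact_force: [-1.7, 0.5, 1.3]
opening: 0.414
```

Floor contact at the same height as the pick. Release and go on to yellow.

>>> {"api": "servo_tool", "payload": {"rows": [[50,[0,0,0],[0,0,0]],[85,[0,0,0],[0,0,0]],[85,[0,0,0],[0,0,0]],[85,[0,0,0],[0,0,0]],[85,[0,0,-12],[0,0,0]],[85,[0,0,-25],[0,0,0]],[85,[0,0,-40],[0,0,0]],[85,[0,0,-40],[0,0,0]]]}}

```text
clock: 20.35
eef_pos: [506.0, -143.3, 165.7]
tcp_rot: [3.141, 0.0, 1.412]
contact_force: [-0.0, 0.7, -0.5]
opening: 0.994
```

```bash
python3 plan.py '[[506.5,203,165,1.774,85,9],[506.5,203,46.5,1.774,85,7]]'
```

```text
at [ 506.  -143.3  165.7] [3.1 0.  1.4] t 20.35
[85, [24.0, -4.0, 0.0], [0.0, 0.0, -1.5]]
[85, [34.0, -4.5, 0.0], [0.0, 0.0, -2.0]]
[85, [42.0, -4.0, 0.0], [0.0, 0.0, -2.6]]
[85, [47.5, -2.5, 0.5], [0.0, 0.0, -2.8]]
[85, [49.5, 0.0, 0.0], [0.0, 0.0, -3.0]]
[85, [47.5, 2.5, 0.0], [0.0, 0.0, -2.8]]
[85, [42.0, 4.0, 0.0], [0.0, 0.0, -2.5]]
[85, [34.0, 5.0, 0.0], [0.0, 0.0, -2.1]]
[85, [24.0, 4.5, 0.0], [0.0, 0.0, -1.5]]
[85, [0.0, 0.0, 11.5], [0.0, 0.0, 0.0]]
[85, [0.0, 0.0, 16.5], [0.0, 0.0, 0.0]]
[85, [0.0, 0.0, 20.5], [0.0, 0.0, 0.0]]
[85, [0.0, 0.0, 21.5], [0.0, 0.0, 0.0]]
[85, [0.0, 0.0, 20.5], [0.0, 0.0, 0.0]]
[85, [0.0, 0.0, 16.5], [0.0, 0.0, 0.0]]
[85, [0.0, 0.0, 11.5], [0.0, 0.0, 0.0]]
end [506.7 203.1  46.6] [3.1 0.  1.8]
```

>>> {"api": "servo_tool", "payload": {"rows": [[85,[24,-4,0],[0,0,-1.5]],[85,[34,-4.5,0],[0,0,-2]],[85,[42,-4,0],[0,0,-2.6]],[85,[47.5,-2.5,0.5],[0,0,-2.8]],[85,[49.5,0,0],[0,0,-3]],[85,[47.5,2.5,0],[0,0,-2.8]],[85,[42,4,0],[0,0,-2.5]],[85,[34,5,0],[0,0,-2.1]]]}}

```text
clock: 21.35
eef_pos: [506.5, 180.4, 164.2]
tcp_rot: [3.141, -0.0, 1.751]
contact_force: [0.3, -0.0, -0.5]
opening: 0.997
```

>>> {"api": "servo_tool", "payload": {"rows": [[85,[24,4.5,0],[0,0,-1.5]],[85,[0,0,0],[0,0,0]],[85,[0,0,0],[0,0,0]],[85,[0,0,0],[0,0,0]]]}}

```text
clock: 21.85
eef_pos: [506.8, 202.1, 163.5]
tcp_rot: [-3.141, 0.0, 1.773]
contact_force: [-0.5, 0.1, -0.5]
opening: 0.999
```

```bash
python3 - <<'E'
from cap import *
im={"scene":grab_frame("scene"),"top":grab_frame("top")}
for n,xy in (("red",(516,-85)),("blue",(506,-144))):
  for cs in (("scene",),("top",)): print(n,cs,*fitc(im,n,xy,cs,6))
cv2.imwrite("pics/v6.png",np.hstack([cv2.resize(im["top"][140:260,310:510],(500,300)),cv2.resize(im["scene"][80:230,210:350],(280,300))]))
E
python3 plan.py '[[506.5,203,46.5,1.774,85,7]]'
```

```text
red ('scene',) [514.7 -85.3] 44.192156862745094 [np.int64(186)]
red ('top',) [515.1 -85.1] 42.86666666666667 [np.int64(202)]
blue ('scene',) [ 494.  -118.3] 196.06274509803922 [np.int64(22)]
blue ('top',) [ 493.2 -126. ] 192.03529411764708 [np.int64(66)]
at [506.9 202.3 163.4] [3.1 0.  1.8] t 21.95
[85, [0.0, 0.0, 11.0], [0.0, 0.0, 0.0]]
[85, [0.0, 0.0, 16.5], [0.0, 0.0, 0.0]]
[85, [0.5, 0.0, 20.5], [0.0, 0.0, 0.0]]
[85, [0.0, 0.0, 21.0], [0.0, 0.0, 0.0]]
[85, [0.0, 0.0, 20.0], [0.0, 0.0, 0.0]]
[85, [0.0, 0.0, 16.5], [0.0, 0.0, 0.0]]
[85, [0.5, 0.0, 11.5], [0.0, 0.0, 0.0]]
end [506.7 203.2  46.4] [3.1 0.  1.8]
```

View pics/v6.png

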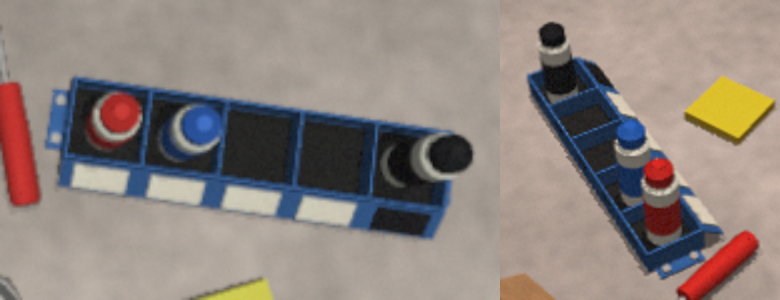

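Red and blue both stand upright in the middle of bays 1 and 2. The blue fit is invalid because it picked up blue rack pixels, but the picture is clear. On to yellow.

>>> {"api": "servo_tool", "payload": {"rows": [[85,[0,0,11],[0,0,0]],[85,[0.5,0,16.5],[0,0,0]],[85,[0.5,0,20],[0,0,0]],[85,[0,0,21],[0,0,0]],[85,[0,0,20],[0,0,0]],[85,[0,0,16.5],[0,0,0]],[85,[0,0,11.5],[0,0,0]],[85,[0,0,0],[0,0,0]]]}}

```text
clock: 22.95
eef_pos: [506.0, 203.8, 45.8]
tcp_rot: [-3.14, 0.0, 1.775]
contact_force: [-0.3, -0.3, -0.5]
opening: 0.998
```

>>> {"api": "servo_tool", "payload": {"rows": [[25,[0,0,0],[0,0,0]],[25,[0,0,0],[0,0,0]],[25,[0,0,0],[0,0,0]],[25,[0,0,0],[0,0,0]],[25,[0,0,0],[0,0,0]],[25,[0,0,0],[0,0,0]],[25,[0,0,0],[0,0,0]]]}}

```text
clock: 23.82
eef_pos: [507.0, 204.2, 47.5]
tcp_rot: [3.141, -0.0, 1.775]
contact_force: [-1.6, -0.4, 6.2]
opening: 0.411
```

```bash
python3 plan.py '[[506.5,203,175,1.774,25,7],[496.5,-204.3,175,1.412,25,10]]'
```

```text
at [507.  204.2  47.5] [ 3.1 -0.   1.8] t 23.825
[25, [0.0, 0.0, -12.5], [0.0, 0.0, 0.0]]
[25, [0.0, 0.0, -17.5], [0.0, 0.0, 0.0]]
[25, [-0.5, -0.5, -22.0], [0.0, 0.0, 0.0]]
[25, [0.0, 0.0, -23.5], [0.0, 0.0, 0.0]]
[25, [-0.5, 0.0, -22.0], [0.0, 0.0, 0.0]]
[25, [0.0, 0.0, -17.5], [0.1, 0.0, 0.0]]
[25, [0.0, 0.0, -12.5], [0.0, 0.0, 0.0]]
[25, [-24.5, -6.0, 0.0], [0.0, 0.0, 1.3]]
[25, [-34.5, -7.0, 0.0], [0.0, 0.0, 1.8]]
[25, [-42.0, -7.5, 0.0], [0.0, 0.0, 2.2]]
[25, [-48.5, -6.5, 0.0], [0.0, 0.0, 2.4]]
[25, [-51.5, -5.0, 0.0], [0.0, 0.0, 2.7]]
[25, [-52.0, -2.5, 0.0], [0.0, 0.0, 2.6]]
[25, [-48.5, 0.0, 0.0], [0.0, 0.0, 2.5]]
[25, [-43.0, 2.0, 0.0], [0.0, 0.0, 2.2]]
[25, [-34.5, 2.5, 0.0], [0.0, 0.0, 1.8]]
[25, [-25.5, 3.0, 0.0], [0.0, 0.0, 1.3]]
end [ 496.5 -204.4  175. ] [-3.1  0.   1.4]
```

>>> {"api": "servo_tool", "payload": {"rows": [[25,[0,0,-12.5],[0,0,0]],[25,[0,0,-17.5],[0,0,0]],[25,[-0.5,-0.5,-22],[0,0,0]],[25,[0,0,-23.5],[0,0,0]],[25,[-0.5,0,-22],[0,0,0]],[25,[0,0,-17.5],[0,0,0]],[25,[0,0,-12.5],[0,0,0]]]}}

```text
clock: 24.7
eef_pos: [506.5, 203.1, 175.8]
tcp_rot: [3.14, -0.0, 1.775]
contact_force: [-0.2, 0.0, -1.0]
opening: 0.411
```

>>> {"api": "servo_tool", "payload": {"rows": [[25,[-24.5,-6,0],[0,0,1.3]],[25,[-34.5,-7,0],[0,0,1.8]],[25,[-42,-7.5,0],[0,0,2.2]],[25,[-48.5,-6.5,0],[0,0,2.4]],[25,[-51.5,-5,0],[0,0,2.7]],[25,[-52,-2.5,0],[0,0,2.6]],[25,[-48.5,0,0],[0,0,2.5]],[25,[-43,2,0],[0,0,2.2]]]}}

```text
clock: 25.7
eef_pos: [497.4, -146.0, 174.5]
tcp_rot: [-3.141, 0.0, 1.464]
contact_force: [0.6, 0.7, -1.1]
opening: 0.414
```

>>> {"api": "servo_tool", "payload": {"rows": [[25,[-34.5,2.5,0],[0,0,1.8]],[25,[-25.5,3,0],[0,0,1.3]],[25,[0,0,0],[0,0,0]],[25,[0,0,0],[0,0,0]],[25,[0,0,0],[0,0,0]]]}}

```text
clock: 26.32
eef_pos: [496.1, -203.6, 174.3]
tcp_rot: [-3.141, -0.0, 1.413]
contact_force: [0.3, 0.5, -1.1]
opening: 0.414
```

>>> {"api": "servo_tool", "payload": {"rows": [[25,[0,0,11],[0,0,0]],[25,[0,0,16],[0,0,0]],[25,[0,0,20],[0,0,0]],[25,[0,0,21],[0,0,0]],[25,[0,0,20],[0,0,0]],[25,[0,0,16.5],[0,0,0]],[25,[0,0,11],[0,0,0]],[25,[0,0,0],[0,0,0]]]}}

```text
clock: 27.32
eef_pos: [495.7, -204.3, 57.9]
tcp_rot: [-3.14, -0.0, 1.412]
contact_force: [-0.5, -0.4, -0.3]
opening: 0.412
```

>>> {"api": "servo_tool", "payload": {"rows": [[25,[0,0,5],[0,0,0]],[25,[0,0,3],[0,0,0]],[25,[0,0,1.5],[0,0,0]],[25,[0,0,1],[0,0,0]],[25,[0,0,0.5],[0,0,0]],[25,[0,0,0],[0,0,0]]]}}

```text
clock: 28.08
eef_pos: [496.2, -204.6, 47.8]
tcp_rot: [3.141, 0.0, 1.412]
contact_force: [-0.9, 1.2, -1.4]
opening: 0.408
```

>>> {"api": "servo_tool", "payload": {"rows": [[25,[0,0,0.5],[0,0,0]],[25,[0,0,0.5],[0,0,0]],[25,[0,0,0],[0,0,0]]]}}

```text
clock: 28.45
eef_pos: [496.3, -204.6, 47.5]
tcp_rot: [3.141, 0.0, 1.412]
contact_force: [-2.7, 1.4, 9.8]
opening: 0.409
```

Floor contact (9.8 N). Release and go to green.

>>> {"api": "servo_tool", "payload": {"rows": [[50,[0,0,0],[0,0,0]],[85,[0,0,0],[0,0,0]],[85,[0,0,0],[0,0,0]],[85,[0,0,0],[0,0,0]],[85,[0,0,-12],[0,0,0]],[85,[0,0,-25],[0,0,0]],[85,[0,0,-40],[0,0,0]],[85,[0,0,-40],[0,0,0]]]}}

```text
clock: 29.45
eef_pos: [496.1, -204.5, 165.6]
tcp_rot: [3.141, 0.0, 1.412]
contact_force: [0.4, 0.4, 0.0]
opening: 0.997
```

```bash
python3 plan.py '[[521.3,139,165,1.774,85,9]]'
```

```text
at [ 496.1 -204.5  165.6] [3.1 0.  1.4] t 29.45
[85, [24.0, -2.0, 0.0], [0.0, 0.0, -1.5]]
[85, [34.5, -2.0, 0.0], [0.0, 0.0, -2.0]]
[85, [42.0, -1.0, 0.0], [0.0, 0.0, -2.6]]
[85, [47.0, 1.0, 0.5], [0.0, 0.0, -2.8]]
[85, [49.0, 3.0, 0.0], [0.0, 0.0, -3.0]]
[85, [47.0, 6.0, 0.0], [0.0, 0.0, -2.8]]
[85, [41.5, 7.0, 0.0], [0.0, 0.0, -2.5]]
[85, [33.0, 7.5, 0.0], [0.0, 0.0, -2.1]]
[85, [23.5, 6.0, 0.0], [0.0, 0.0, -1.5]]
end [521.4 138.9 165.1] [3.1 0.  1.8]
```

>>> {"api": "servo_tool", "payload": {"rows": [[85,[24,-2,0],[0,0,-1.5]],[85,[34.5,-2,0],[0,0,-2]],[85,[42,-1,0],[0,0,-2.6]],[85,[47,1,0.5],[0,0,-2.8]],[85,[49,3,0],[0,0,-3]],[85,[47,6,0],[0,0,-2.8]],[85,[41.5,7,0],[0,0,-2.5]],[85,[33,7.5,0],[0,0,-2.1]]]}}

```text
clock: 30.45
eef_pos: [519.8, 116.4, 164.2]
tcp_rot: [3.141, -0.0, 1.751]
contact_force: [0.6, -0.7, 0.0]
opening: 0.995
```

>>> {"api": "servo_tool", "payload": {"rows": [[85,[23.5,6,0],[0,0,-1.5]],[85,[0,0,0],[0,0,0]],[85,[0,0,0],[0,0,0]],[85,[0,0,0],[0,0,0]]]}}

```text
clock: 30.95
eef_pos: [521.5, 137.9, 163.5]
tcp_rot: [-3.142, 0.0, 1.773]
contact_force: [0.1, 0.5, 0.2]
opening: 1.0
```

```bash
python3 plan.py '[[521.3,139,46.5,1.774,85,7]]'
```

```text
at [521.5 137.9 163.5] [-3.1  0.   1.8] t 30.95
[85, [0.0, 0.0, 11.5], [0.0, 0.0, 0.0]]
[85, [0.5, 0.0, 16.0], [0.0, 0.0, 0.0]]
[85, [0.0, 0.0, 20.5], [0.0, 0.0, 0.0]]
[85, [0.0, 0.0, 21.0], [0.0, 0.0, 0.0]]
[85, [0.5, 0.0, 20.0], [0.0, 0.0, 0.0]]
[85, [0.0, 0.0, 16.5], [0.0, 0.0, 0.0]]
[85, [0.0, 0.0, 11.5], [0.0, 0.0, 0.0]]
end [521.3 138.9  46.5] [-3.1  0.   1.8]
```

>>> {"api": "servo_tool", "payload": {"rows": [[85,[0,0,11.5],[0,0,0]],[85,[0.5,0,16],[0,0,0]],[85,[0,0,20.5],[0,0,0]],[85,[0,0,21],[0,0,0]],[85,[0.5,0,20],[0,0,0]],[85,[0,0,16.5],[0,0,0]],[85,[0,0,11.5],[0,0,0]],[85,[0,0,0],[0,0,0]]]}}

```text
clock: 31.95
eef_pos: [520.7, 139.6, 45.3]
tcp_rot: [-3.14, 0.0, 1.775]
contact_force: [0.5, -0.3, 0.5]
opening: 0.994
```

>>> {"api": "servo_tool", "payload": {"rows": [[25,[0,0,0],[0,0,0]],[25,[0,0,0],[0,0,0]],[25,[0,0,0],[0,0,0]],[25,[0,0,0],[0,0,0]],[25,[0,0,0],[0,0,0]],[25,[0,0,0],[0,0,0]],[25,[0,0,0],[0,0,0]]]}}

```text
clock: 32.83
eef_pos: [521.7, 139.9, 47.0]
tcp_rot: [3.141, -0.0, 1.775]
contact_force: [-0.2, -0.2, 6.5]
opening: 0.413
```

```bash
python3 plan.py '[[521.3,139,175,1.774,25,7],[486.7,-265.5,175,1.412,25,10]]'
```

```text
at [521.7 139.9  47. ] [ 3.1 -0.   1.8] t 32.825
[25, [0.0, 0.0, -12.5], [0.0, 0.0, 0.0]]
[25, [0.0, 0.0, -18.0], [0.0, 0.0, 0.0]]
[25, [-0.5, 0.0, -22.0], [0.0, 0.0, 0.0]]
[25, [0.0, -0.5, -23.0], [0.0, 0.0, 0.0]]
[25, [0.0, 0.0, -22.0], [0.0, 0.0, 0.0]]
[25, [0.0, 0.0, -18.0], [0.1, 0.0, 0.0]]
[25, [-0.5, 0.0, -12.5], [0.0, 0.0, 0.0]]
[25, [-24.0, -7.0, 0.0], [0.0, 0.0, 1.3]]
[25, [-33.5, -9.5, 0.0], [0.0, 0.0, 1.8]]
[25, [-41.5, -10.0, 0.0], [0.0, 0.0, 2.2]]
[25, [-48.0, -9.5, 0.0], [0.0, 0.0, 2.4]]
[25, [-51.0, -8.0, 0.0], [0.0, 0.0, 2.7]]
[25, [-51.0, -5.5, 0.0], [0.0, 0.0, 2.6]]
[25, [-48.5, -3.0, 0.0], [0.0, 0.0, 2.5]]
[25, [-43.0, -0.5, 0.0], [0.0, 0.0, 2.2]]
[25, [-34.5, 0.5, 0.0], [0.0, 0.0, 1.8]]
[25, [-25.5, 1.5, 0.0], [0.0, 0.0, 1.3]]
end [ 486.9 -265.7  175.1] [-3.1  0.   1.4]
```

>>> {"api": "servo_tool", "payload": {"rows": [[25,[0,0,-12.5],[0,0,0]],[25,[0,0,-18],[0,0,0]],[25,[-0.5,0,-22],[0,0,0]],[25,[0,-0.5,-23],[0,0,0]],[25,[0,0,-22],[0,0,0]],[25,[0,0,-18],[0,0,0]],[25,[-0.5,0,-12.5],[0,0,0]]]}}

```text
clock: 33.7
eef_pos: [521.4, 138.8, 176.3]
tcp_rot: [3.14, -0.0, 1.775]
contact_force: [0.6, 0.5, -1.8]
opening: 0.413
```

>>> {"api": "servo_tool", "payload": {"rows": [[25,[-24,-7,0],[0,0,1.3]],[25,[-33.5,-9.5,0],[0,0,1.8]],[25,[-41.5,-10,0],[0,0,2.2]],[25,[-48,-9.5,0],[0,0,2.4]],[25,[-51,-8,0],[0,0,2.7]],[25,[-51,-5.5,0],[0,0,2.6]],[25,[-48.5,-3,0],[0,0,2.5]],[25,[-43,-0.5,0],[0,0,2.2]]]}}

```text
clock: 34.7
eef_pos: [491.2, -207.8, 174.8]
tcp_rot: [3.141, 0.0, 1.464]
contact_force: [-0.1, 0.1, -1.4]
opening: 0.416
```

>>> {"api": "servo_tool", "payload": {"rows": [[25,[-34.5,0.5,0],[0,0,1.8]],[25,[-25.5,1.5,0],[0,0,1.3]],[25,[0,0,0],[0,0,0]],[25,[0,0,0],[0,0,0]],[25,[0,0,0],[0,0,0]]]}}

```text
clock: 35.33
eef_pos: [486.6, -264.8, 174.4]
tcp_rot: [-3.141, -0.0, 1.413]
contact_force: [-0.2, -0.9, -1.2]
opening: 0.412
```

>>> {"api": "servo_tool", "payload": {"rows": [[25,[0,0,11],[0,0,0]],[25,[0,0,16],[0,0,0]],[25,[0,0,20],[0,0,0]],[25,[0,0,21],[0,0,0]],[25,[0,0,20],[0,0,0]],[25,[0,0,16.5],[0,0,0]],[25,[0,0,11],[0,0,0]],[25,[0,0,0],[0,0,0]]]}}

```text
clock: 36.33
eef_pos: [486.0, -265.5, 57.9]
tcp_rot: [-3.14, -0.001, 1.412]
contact_force: [-0.4, 1.0, -1.2]
opening: 0.411
```

>>> {"api": "servo_tool", "payload": {"rows": [[25,[0,0,5],[0,0,0]],[25,[0,0,3],[0,0,0]],[25,[0,0,1.5],[0,0,0]],[25,[0,0,1],[0,0,0]],[25,[0,0,0.5],[0,0,0]],[25,[0,0,0],[0,0,0]]]}}

```text
clock: 37.08
eef_pos: [486.6, -265.8, 47.8]
tcp_rot: [3.142, 0.0, 1.412]
contact_force: [-0.6, -0.1, -1.6]
opening: 0.413
```

>>> {"api": "servo_tool", "payload": {"rows": [[25,[0,0,0.5],[0,0,0]],[25,[0,0,0.5],[0,0,0]],[25,[0,0,0],[0,0,0]]]}}

```text
clock: 37.45
eef_pos: [486.6, -265.8, 47.0]
tcp_rot: [3.141, 0.0, 1.412]
contact_force: [-1.3, 1.1, 3.1]
opening: 0.411
```

Floor contact. Release, retreat up and clear of the new rack.

>>> {"api": "servo_tool", "payload": {"rows": [[50,[0,0,0],[0,0,0]],[85,[0,0,0],[0,0,0]],[85,[0,0,0],[0,0,0]],[85,[0,0,0],[0,0,0]],[85,[0,0,-12],[0,0,0]],[85,[0,0,-25],[0,0,0]],[85,[0,0,-40],[0,0,0]],[85,[0,0,-45],[0,0,0]]]}}

```text
clock: 38.45
eef_pos: [486.3, -265.6, 170.4]
tcp_rot: [-3.141, -0.0, 1.412]
contact_force: [0.5, 0.4, 0.4]
opening: 1.001
```

>>> {"api": "servo_tool", "payload": {"rows": [[85,[24,-4,-5],[0,0,0]],[85,[40,-4,-5],[0,0,0]],[85,[48,-4,0],[0,0,0]],[85,[48,-2,0],[0,0,0]],[85,[48,0,0],[0,0,0]],[85,[48,0,0],[0,0,0]],[85,[48,0,0],[0,0,0]],[85,[40,0,0],[0,0,0]]]}}

```text
clock: 39.45
eef_pos: [527.5, 77.9, 179.8]
tcp_rot: [3.14, -0.0, 1.412]
contact_force: [1.1, -0.4, 0.3]
opening: 0.996
```

>>> {"api": "servo_tool", "payload": {"rows": [[85,[24,0,0],[0,0,0]],[85,[0,0,0],[0,0,0]],[85,[0,0,0],[0,0,0]],[85,[0,0,0],[0,0,0]]]}}

```text
clock: 39.95
eef_pos: [530.9, 98.8, 179.0]
tcp_rot: [3.142, 0.0, 1.411]
contact_force: [0.4, -0.2, 0.1]
opening: 0.994
```

```bash
python3 - <<'E'
from cap import *
im={"scene":grab_frame("scene"),"top":grab_frame("top")}
H["blue"]=[(100,115)]
c,s=np.cos(-.159),np.sin(-.159)
for n,xy in (("red",(516,-85)),("blue",(506,-144)),("yellow",(496,-205)),("green",(487,-266))):
  for cs in (("scene",),("top",)):
    x,f,k=fitc(im,n,xy,cs,6); d=x-[496.5,-205.1]
    print(n,cs,x,"rack",np.array([c*d[0]+s*d[1],-s*d[0]+c*d[1]]),f,k)
t0=cv2.imread("pics/_top.png").astype(int)
print("black diff",np.abs(im["top"][185:225,455:505].astype(int)-t0[185:225,455:505]).mean())
cv2.imwrite("pics/v7.png",np.hstack([cv2.resize(im["top"][140:260,310:510],(500,300)),cv2.resize(im["scene"][80:230,210:350],(280,300))]))
st=sense();print(st["clock"],st["eef_pos"],st["contact_force"])
E
```

```text
red ('scene',) [515.  -85.6] rack [ -0.6 120.9] 41.44705882352941 [np.int64(189)]
red ('top',) [515.1 -85.1] rack [ -0.6 121.5] 42.86666666666667 [np.int64(202)]
blue ('scene',) [ 504.  -147.5] rack [-1.8 58. ] 44.71764705882353 [np.int64(174)]
blue ('top',) [ 493.7 -126.3] rack [-15.3  77.4] 189.98039215686276 [np.int64(68)]
yellow ('scene',) [ 494.4 -209.1] rack [-1.4 -4.2] 36.31764705882353 [np.int64(164)]
yellow ('top',) [ 495.3 -208.1] rack [-0.7 -3.1] 41.705882352941174 [np.int64(216)]
green ('scene',) [ 484.6 -268.3] rack [ -1.8 -64.3] 52.90588235294118 [np.int64(135)]
green ('top',) [ 484.5 -268.4] rack [ -1.8 -64.4] 67.13333333333333 [np.int64(197)]
black diff 6.119833333333333
40.05 [531.   98.9 178.9] [-0.2  0.3 -0.3]
```

View pics/v7.png

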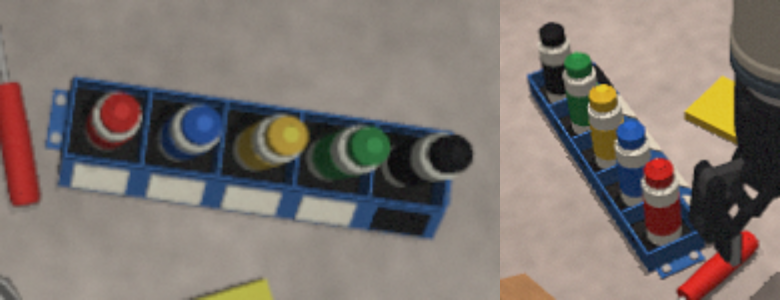

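All four stand upright and released, within about 4 mm of the bay middles and in the order red, blue, yellow, green. Black has not moved. The arm is clear at z 179, so I'm handing in.

```bash
python3 -c "
from rig import *
print(sign_off())"
```

```text
the job is handed in; nothing more can be done
None
```

I moved the four bottles into the new rack in their old order from left to right: red, blue, yellow, green. The black bottle stays in the right-most bay. I set each one down until the arm felt the floor before releasing it, and handed in at about 40 s of the 112 s allowed.

- **Position:** my last cap fits put every bottle within about 4 mm of its bay middle along the row and 2 mm across. The limits are 14 and 15 mm.
- **Upright and clear:** the last pictures show all five bottles upright and black in the same place as at the start. The arm was clear of everything, with the gripper open.
- **Check that failed:** the top-camera fit for blue was invalid because it picked up blue rack pixels. Blue's position rests on the scene-camera fit and on the picture, which agree.
- **Small disagreement:** the new-rack pose I fitted from the top camera sat about 1.5 px off in the scene view. That is about 3 mm, well inside the tolerances.

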